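# Unlatch and open the test-stand guard gate

### The job

Open the gate of the wire guard on the bench: take the steel latch bar by its stub, lift it out of the thin, easily bent keeper on the post without forcing it against the keeper, and swing the gate gently all the way open to its stop. Then lower the latch bar back to its rest and let go, leaving the things around the guard where they are.

Things in the scene. Friction and masses are not known exactly. Their poses are not given: they have to be found in the camera images.
- guard: Grey steel-framed wire guard, 240 mm deep (x) by 230 mm wide (y) by 205 mm tall, open on top, fixed to the bench, with a rotor on bearing blocks inside. Origin: centre of its underside. Its -x side, towards the robot, is the gate.
- gate (a joint): Gate hinge, rad: 0 shut; grows as the free edge swings outward, to the guard's -x side (clockwise from above); fixed stop at 1.35. Stays where it is left (drag 0.12 N m, plus 0.12 N m per rad/s). The gate: steel frame with wires, 12 mm thick, about 0.7 kg, z = 20 to 200 mm, reaching 178 mm from the hinge axis.
- gate_hinge (a point): On the gate's vertical hinge axis at z = 190 mm, the height of the latch bar's centre line at rest. Turns with the gate: the free edge lies at its -y, its -x axis points outward from the gate. With the gate shut its axes are parallel to the guard's.
- latch (a joint): Latch bar pivot, rad: 0 = bar level on its own rest; grows as the nose lifts; only gravity lowers it (0.18 kg). Steel bar, 8 mm thick, 10 mm tall, across the outside of the gate, its centre 16 mm outward of the hinge axis; pivot 30 mm, tip 202 mm from the hinge along the gate.
- latch_grip (a point): Middle of the bar's stub: round, 14 mm diameter, 48 mm long, with a flange 22 mm wide on its end, standing straight out from the gate. On the stub's axis, 24 mm from the bar's front, 85 mm from the bar's pivot, 115 mm from the hinge along the gate, 44 mm outward of the hinge axis; z = 190 mm at rest. Free for 60 mm on either side; can be pinched from above. Axes as the gate's at rest.
- latch_nose: Free end of the latch bar, 24 mm long; origin at its centre, 160 mm from the bar's pivot. At rest it sits 1.5 mm behind the keeper's front lip. Lifted to just under the keeper's upper finger it passes out over the lip with about 4 mm to spare (2 mm at the stub); lower, the lip catches it; higher, it jams on the finger. Over 6 N between nose and keeper (11 N at the stub) bends it.
- keeper: Steel keeper on the post beside the gate's free edge. Origin: foot of its back plate, z = 130 mm, 190 mm from the hinge. Its rigid jaw, 8 mm wide, has a front lip and an upper finger with a 16 mm tall slot between. The jaw is set by hand in long holes, not shown by this pose: the lip's top is 6 to 30 mm above the resting bar's underside. Feel for the finger.
- grease_can: Grey can, 68 mm diameter, 85 mm tall, standing beside the guard; a bystander. Origin: centre of its underside.
- bearing: Steel ring, 62 mm across, 18 mm tall, lying beside the guard; a bystander. Origin: centre of its underside.
- hammer: Hammer lying on the bench, a bystander. Origin at its middle, underside.

How it is judged (in metres and radians):
On the way, in this order (a step that is already met when the one before it is completed fails the run):
1. the latch bar is lifted while the gate is still shut (value of joint latch above 0.03 rad and value of joint gate below 0.04 rad), for 0.2 s.
2. the gate is swung clear of the keeper (value of joint gate above 0.3 rad), for 0.1 s.
At the end, for the whole second after the job is handed in: The gate stands open within 0.1 rad of its stop (joint above 1.25 rad) and still, and the latch bar is back down on its rest (below 0.03 rad) (value of joint gate above 1.25 rad and value of joint latch below 0.03 rad and velocity of joint gate between -0.05 and 0.05 rad/s); the robot touches nothing.
It fails at once if the latch bar is forced against the keeper with more than 6 N (contact force between latch_nose and keeper above 6 N).
It fails at once if the gate is slammed (faster than 3 rad/s) (velocity of joint gate above 3 rad/s).
It fails at once if the grease can is moved over 30 mm or tipped (distance of grease_can from where it was at the start of the episode above 0.03 m or angle between grease_can's own z axis and vertical above 0.5 rad).
It fails at once if the bearing is moved over 30 mm or tipped (distance of bearing from where it was at the start of the episode above 0.03 m or angle between bearing's own z axis and vertical above 0.5 rad).
It fails at once if the hammer is moved over 30 mm (distance of hammer from where it was at the start of the episode above 0.03 m).
It also fails if it takes over 64 s, if anything falls off the work surface, if the arm or the gripper's body presses on something with over 40 N, if the wrist force passes 120 N, or if a joint passes its speed limit or range.

### The arm

A 7-joint arm with a two-finger parallel gripper is mounted at the origin on the work surface. World frame = base frame: x ahead of the robot, y to its left, z up, the work surface at z = 0. Lengths are in mm, angles in rad, forces in N, time in s.
With the tool pointing down it reaches from about 400 to 875 mm from the base axis. Payload 4.4 kg.
Tool frame: the origin (TCP) lies where the fingers leave the gripper's body, on its centre line; the fingertips stand 73 mm ahead of it and the grasp point (between the pads) lies 54 mm ahead of it; z points along the fingers, y is the line along which they close (so a half turn about z gives the same grasp; the last joint's range is limited). The gripper opens to 85 mm and grips with 20 to 120 N. Pads are 22 mm wide; open, the fingers measure 114 mm over their backs; the gripper's body (76 mm by 85 mm) begins 54 mm behind the grasp point. The pads swing forward as they close: fully open they stand 13 mm farther back than shut.
Start: joints at [1.199, 0.628, 0.038, 1.517, -0.027, 0.996, -0.02], TCP at [195.711, -619.85, 303.913] pointing down, gripper open.
Joint ranges: [-3.06, 3.06], [-0.37, 2.12], [-1.25, 1.32], [0.18, 2.47], [-1.1, 4.24], [0.23, 1.98], [-2.94, 2.94]. Speed limits (rad/s): [2.57, 2.57, 3.14, 3.14, 3.14, 3.14, 3.14].

### API

Orientations are given as a unit quaternion [x, y, z, w].
In Python, from cell import * gives the robot as it stands.
- The arm moves only by the shell command python3 -m inch 'ROWS' [FORCE]. ROWS is a JSON object of lists of equal length, an entry for each row: "rot": the turn, a rotation vector about the tool's x, y, z in degrees, a list of three; "delta_pos": the shift along the tool's x, y, z in mm, a list of three; "jaw": the finger opening in mm, from 0 to 85.4. A call has 1 to 12 rows; each row is the pose to reach, as a shift and turn from the pose commanded when the call began, along the tool's axes at that moment; what a row does not reach only later rows make up. A row lasts 1/10 s, in which the tool goes at most 50 mm and 8.59 degrees, less where a joint would pass 70% of its speed; a pose out of reach is approached as far as the arm can. A call with a gripper value outside its range is refused whole. The fingers move at their own pace and stop on an object; FORCE is the grip in N (left out, the last holds). Time passes only in rows, so rows that repeat a pose let the fingers close. It gives the time, the measured TCP pose, the force, the opening and the grip force at its end, in the units of the state.
- get_obs(): the state, without advancing time (a new reading comes with each control period).
- get_image(name): name is "side" or "top" or "wrist"; returns the picture (384x512x3 uint8, blue, green, red); there is no depth.
- camera_info(name): a dict with "camera_matrix" (3x3 intrinsics, pixels), "xyz" and "rotation" of the camera in the world. Camera axes: x right, y down, z forward; pixel columns grow to the right and rows downward; lengths in mm; the calibration is good to about 2 mm. A picture is of the moment at which its call begins: read the wrist's pose just before it. camera_info takes no time and is no camera call; for the wrist camera it gives the pose at the moment of the call.
- sign_off(): hands the job in; it is judged then, once.
The state is a dict: "time": time; "joints": joint angles; "joint_velocities": joint speeds; "tau": joint torques, N m; "eef_pos": TCP position; "eef_rot": TCP orientation; "wrist_force": force on the tool from outside, world axes, zero at the start; "ft_torque": the same for the moment, N m; "grip_width": opening from 0.0 (shut) to 1.0 (fully open); "grasp_force": force on a finger pad.
Only numpy, scipy, OpenCV 4.12 (cv2) and the standard library are available. Lean on these libraries where they do the work, as an engineer would, in place of code of your own. Each camera call takes 0.05 s, during which the arm holds its last target. There are 200 camera calls.

## Working session

There is one attempt and no reset: what is moved stays moved. The work goes in short steps, Python scripts to look and compute and a shell command to move; the robot and the scene stay as the last step left them, time stands still between calls to the robot, and variables do not carry over. Pictures are saved under pics/ and viewed, at most 10 in all, crops included, and the job is handed in when it is done.

```bash
ls; mkdir -p pics
python3 - <<'E'
from cell import *
import cv2,numpy as np
o=get_obs();print({k:np.round(v,3) for k,v in o.items()})
for n in("top","side"):
    cv2.imwrite(f"pics/{n}.png",get_image(n));i=camera_info(n);print(n,{k:np.round(v,3).tolist() for k,v in i.items() if k in("camera_matrix","xyz","rotation")})
E
```

```text
pics
{'time': np.float64(0.0), 'joints': array([ 1.199,  0.629,  0.038,  1.518, -0.027,  0.996, -0.02 ]), 'joint_velocities': array([ 0.   ,  0.001,  0.   , -0.001, -0.   , -0.001,  0.   ]), 'tau': array([ 2.0000e-03, -5.6340e+01,  1.2260e+00, -1.9345e+01,  1.1000e-02,
        1.0000e-02, -0.0000e+00]), 'eef_pos': array([ 195.543, -619.392,  303.006]), 'eef_rot': array([ 0.988,  0.152, -0.   , -0.001]), 'wrist_force': array([-0.212,  0.032,  0.403]), 'ft_torque': array([-0.03 ,  0.025,  0.002]), 'grasp_force': np.float64(0.0), 'grip_width': np.float64(0.998)}
top {'camera_matrix': [[413.674, 0.0, 258.792], [0.0, 413.674, 191.125], [0.0, 0.0, 1.0]], 'xyz': [361.815, -73.925, 1557.566], 'rotation': [0.709, -0.701, 0.057, -0.053]}
side {'camera_matrix': [[393.257, 0.0, 247.862], [0.0, 393.257, 197.844], [0.0, 0.0, 1.0]], 'xyz': [554.704, -913.643, 943.219], 'rotation': [0.92, 0.002, 0.009, -0.393]}
```

View pics/top.png

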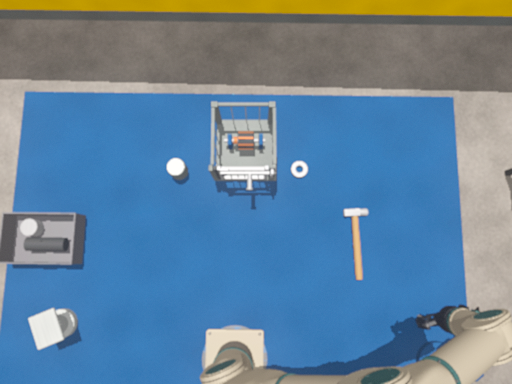

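View pics/side.png

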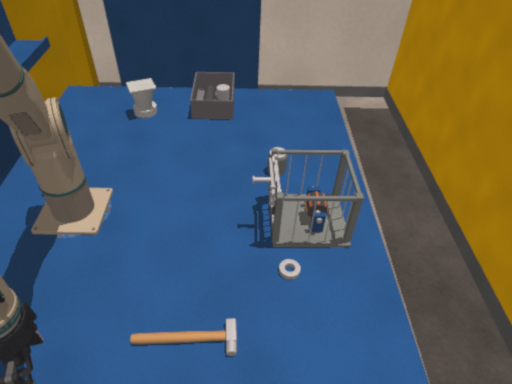

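The top view shows the guard at about (245,140) with the gate on the lower side and the stub near (250,183). The can is at (177,168), the ring at (300,169) and the hammer at (357,245). The side view shows the stub tip at (255,180). I'll enlarge both.

Run:
```python
import cv2,numpy as np
a=cv2.imread("pics/top.png")[95:200,200:290];b=cv2.imread("pics/side.png")[140:255,245:365]
a=cv2.resize(a,None,fx=5,fy=5,interpolation=3)[:600,:400*1+50];
b=cv2.resize(b[:,:],None,fx=5,fy=5,interpolation=3)
cv2.imwrite("pics/c1.png",a);cv2.imwrite("pics/c2.png",b)
```

```text
(no output)
```

View pics/c1.png

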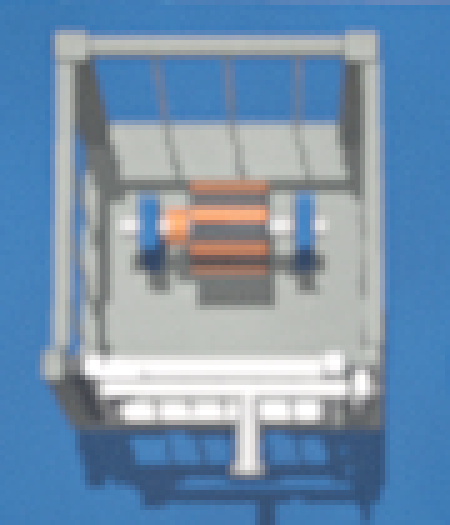

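View pics/c2.png

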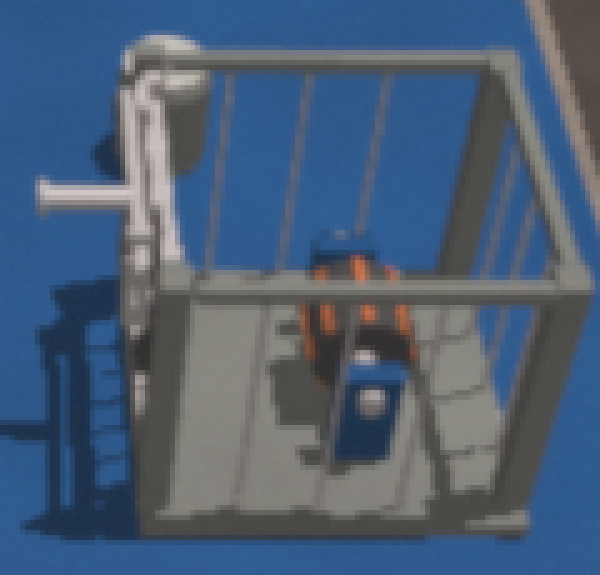

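The top crop shows the stub running from the bar front at full-image (249.4,174) to the flange end at (249.4,189.3). The post tops are at (214.4,104.2), (272,104.2) and (211.5,167.5). In the side view the stub runs from (271.6,179) to (253,179).

```bash
cat > h.py <<'E'
from cell import *
import numpy as np
from scipy.spatial.transform import Rotation as R
def ray(n,px,z,info=None):
    i=info or camera_info(n);K=np.array(i["camera_matrix"]);M=np.array(i["rotation"])
    M=R.from_quat(M).as_matrix() if M.size==4 else M
    d=M@np.linalg.solve(K,[px[0],px[1],1]);c=np.array(i["xyz"]);return c+d*(z-c[2])/d[2]
def proj(n,p):
    i=camera_info(n);q=np.array(i["camera_matrix"])@R.from_quat(i["rotation"]).inv().apply(np.array(p)-i["xyz"]);return q[:2]/q[2]
E
python3 - <<'E'
from h import *
np.set_printoptions(suppress=True,precision=1)
for p,z in [((249.4,174),195),((249.4,188.5),190),((214.4,104.2),205),((272,104.2),205),((211.5,167.5),205),((276,166.5),205),((272,172),195),((272,182),190),((177,165),85),((300,169),18)]: print("top",p,ray("top",p,z))
for p,z in [((271.6,178.8),190),((253.5,178.8),190),((346,151.5),205),((363,196.5),205),((280,195.5),205),((276,151.5),205)]: print("side",p,ray("side",p,z))
E
```

```text
top (249.4, 174) [633.7 -47.4 195. ]
top (249.4, 188.5) [585.3 -48.1 190. ]
top (214.4, 104.2) [873.4  75.8 205. ]
top (272, 104.2) [ 876.2 -121.3  205. ]
top (211.5, 167.5) [652.2  79.2 205. ]
top (276, 166.5) [ 658.4 -136.1  205. ]
top (272, 172) [ 641.6 -123.2  195. ]
top (272, 182) [ 608.4 -123.7  190. ]
top (177, 165) [685.6 218.3  85. ]
top (300, 169) [ 690.9 -236.    18. ]
side (271.6, 178.8) [641.2 -45.3 190. ]
side (253.5, 178.8) [588.3 -46.3 190. ]
side (346, 151.5) [878.2  71.8 205. ]
side (363, 196.5) [ 887.7 -131.8  205. ]
side (280, 195.5) [ 659.3 -131.8  205. ]
side (276, 151.5) [659.2  66.8 205. ]
```

Both cameras agree that the stub middle is near (612,-47,190), the hinge near (656,68), and the yaw close to 0. A half-turned grasp (tool x toward -x) leaves the last joint enough range for the swing, so I'm moving above the stub that way.

```bash
python3 -m inch '{"rot":[[0,0,-4],[0,0,-10],[0,0,-17],[0,0,-24],[0,0,-32],[0,0,-40],[0,0,-48],[0,0,-56],[0,0,-64],[0,0,-72],[0,0,-80],[0,0,-84]],"delta_pos":[[15,-11,-4],[40,-29,-10],[75,-55,-17],[110,-81,-24],[145,-107,-32],[180,-132,-40],[215,-158,-48],[250,-184,-56],[285,-210,-64],[320,-236,-72],[350,-258,-77],[370,-273,-77]],"jaw":[85,85,85,85,85,85,85,85,85,85,85,85]}'
python3 - <<'E'
from h import *
np.set_printoptions(suppress=True,precision=2)
o=get_obs();r=R.from_quat(o["eef_rot"]);print(o["joints"],r.as_matrix())
t=R.from_matrix(np.array([[-1,0,0],[0,1,0],[0,0,-1.]]))
print(r.inv().apply(np.array([612,-47,380])-o["eef_pos"]),(r.inv()*t).as_rotvec(degrees=True))
E
```

```text
time: 1.3
eef_pos: [468.2, -245.2, 381.7]
eef_rot: [0.63, 0.777, 0.001, 0.001]
wrist_force: [-0.2, 0.5, -0.1]
grip_width: 0.992
grasp_force: 0.0
[ 0.73  0.39 -0.42  1.74  0.18  1.04  0.45] [[-0.21  0.98  0.  ]
 [ 0.98  0.21  0.  ]
 [ 0.    0.   -1.  ]]
[164.07 181.77   2.07] [  0.11   0.07 -78.04]
```

```bash
python3 -m inch '{"rot":[[0,0,-5],[0,0,-12],[0,0,-20],[0,0,-28],[0,0,-36],[0,0,-44],[0,0,-52],[0,0,-60],[0,0,-68],[0,0,-75],[0,0,-78],[0,0,-78]],"delta_pos":[[10,11,0],[25,28,0],[42,46,0],[60,66,0],[78,86,0],[96,106,0],[114,126,0],[130,144,0],[146,162,0],[158,175,0],[164,182,2],[164,182,2]],"jaw":[85,85,85,85,85,85,85,85,85,85,85,85]}'
python3 - <<'E'
from h import *
import cv2
np.set_printoptions(suppress=True,precision=2)
o=get_obs();print(o["joints"],o["eef_pos"]);i=camera_info("wrist");print(i)
cv2.imwrite("pics/w1.png",cv2.resize(get_image("wrist"),(800,600),interpolation=3))
E
```

```text
time: 2.5
eef_pos: [612.1, -49.6, 378.1]
eef_rot: [0.003, 1.0, 0.001, -0.001]
wrist_force: [-0.9, -0.1, 0.6]
grip_width: 0.995
grasp_force: 0.0
[ 0.48  0.6  -0.76  1.51  0.42  1.21  1.22] [612.13 -49.61 378.07]
{'camera_matrix': array([[291.84,   0.  , 259.72],
       [  0.  , 291.84, 191.2 ],
       [  0.  ,   0.  ,   1.  ]]), 'xyz': array([535.56, -50.73, 448.4 ]), 'rotation': array([0.7 , 0.7 , 0.11, 0.11])}
```

View pics/w1.png

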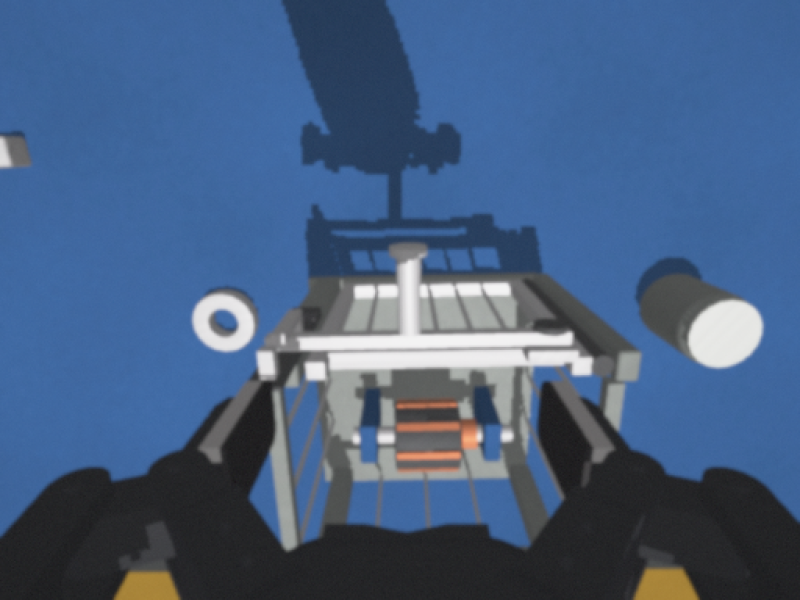

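The wrist view shows the stub from the flange at (408,250) to the bar at (410,335), in the enlarged picture. The bar's nose and keeper are near (285,342), and the hinge post is near (600,365).

Run:
```python
from h import *
np.set_printoptions(suppress=True,precision=1)
for p,z in [((408,250),190),((410,336),195),((280,342),195),((572,338),195),((602,365),200),((268,362),200)]: print(p,ray("wrist",np.array(p)/1.5625,z))
```

```text
(408, 250) [586.9 -50.7 190. ]
(410, 336) [638.  -49.9 195. ]
(280, 342) [ 641.2 -128.   195. ]
(572, 338) [640.2  47.2 195. ]
(602, 365) [655.7  64.9 200. ]
(268, 362) [ 651.9 -134.8  200. ]
```

```bash
python3 -m inch '{"rot":[[0,0,0],[0,0,0],[0,0,0],[0,0,0],[0,0,0],[0,0,0],[0,0,0],[0,0,0]],"delta_pos":[[0,0,8],[0,0,28],[0,0,55],[0,0,82],[0,0,108],[0,0,126],[0,0,134],[0,0,134]],"jaw":[50,50,50,50,50,50,50,50]}' && python3 -m inch '{"rot":[[0,0,0],[0,0,0],[0,0,0],[0,0,0],[0,0,0],[0,0,0]],"delta_pos":[[0,0,0],[0,0,0],[0,0,0],[0,0,0],[0,0,0],[0,0,0]],"jaw":[50,50,50,50,50,50]}'
python3 - <<'E'
from h import *
import cv2
cv2.imwrite("pics/w2.png",get_image("wrist"))
E
```

```text
time: 3.35
eef_pos: [611.1, -51.9, 243.8]
eef_rot: [0.005, 1.0, -0.0, -0.001]
wrist_force: [0.3, -0.0, -0.0]
grip_width: 0.586
grasp_force: 0.0
time: 3.95
eef_pos: [612.0, -51.1, 245.1]
eef_rot: [0.004, 1.0, -0.0, 0.0]
wrist_force: [0.3, -0.6, 0.5]
grip_width: 0.586
grasp_force: 0.0
```

View pics/w2.png

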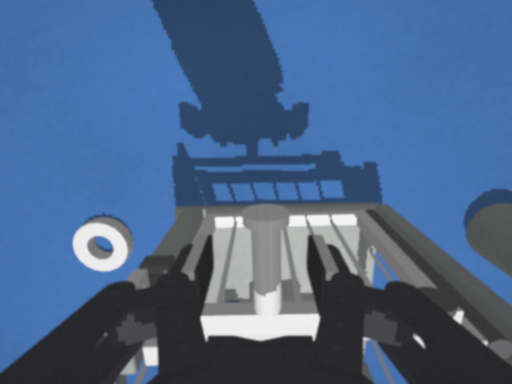

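The fingers straddle the stub: stub at column 266, finger gap centre at 260. I'll shift about 3 mm in +y and close.

```bash
python3 -m inch '{"rot":[[0,0,0],[0,0,0],[0,0,0]],"delta_pos":[[0,2,0],[0,3,0],[0,3,0]],"jaw":[50,50,50]}' 30 && python3 -m inch '{"rot":[[0,0,0],[0,0,0],[0,0,0],[0,0,0],[0,0,0],[0,0,0],[0,0,0],[0,0,0],[0,0,0],[0,0,0]],"delta_pos":[[0,0,0],[0,0,0],[0,0,0],[0,0,0],[0,0,0],[0,0,0],[0,0,0],[0,0,0],[0,0,0],[0,0,0]],"jaw":[30,20,10,10,10,10,10,10,10,10]}' 30
python3 -c "
from h import *
print(get_obs())"
```

```text
time: 4.3
eef_pos: [612.0, -47.7, 244.9]
eef_rot: [0.004, 1.0, 0.0, -0.0]
wrist_force: [-0.1, -0.3, 0.8]
grip_width: 0.584
grasp_force: 0.0
time: 5.3
eef_pos: [611.9, -47.9, 245.0]
eef_rot: [0.004, 1.0, 0.0, 0.0]
wrist_force: [-0.6, 0.8, 1.5]
grip_width: 0.15
grasp_force: 29.2
{'time': 5.3, 'joints': array([ 0.43559366,  0.72679618, -0.67988796,  1.67073774,  0.54292473,
        0.94120332,  1.11340498]), 'joint_velocities': array([ 0.00037602, -0.00055226, -0.00073815, -0.00046805, -0.00081706,
       -0.00098841,  0.00105483]), 'tau': array([  0.79405339, -53.53476763,  -8.10447156, -16.24798179,
         0.23761963,  -0.12317902,  -0.21116714]), 'eef_pos': array([611.94714719, -47.89194224, 244.98977272]), 'eef_rot': array([4.07070382e-03, 9.99991709e-01, 1.00399484e-04, 2.28136649e-05]), 'wrist_force': array([-0.61590418,  0.84079361,  1.53202036]), 'ft_torque': array([0.18442384, 0.18867779, 0.22528197]), 'grasp_force': 29.23648953437805, 'grip_width': 0.14970920584926975}
```

Stub gripped (opening about 13 mm, 29 N). Lifting 5 mm, still below the earliest possible finger contact at 6.4 mm.

```bash
python3 -m inch '{"rot":[[0,0,0],[0,0,0],[0,0,0],[0,0,0],[0,0,0],[0,0,0]],"delta_pos":[[0,0,-1],[0,0,-2],[0,0,-3],[0,0,-4],[0,0,-5],[0,0,-5]],"jaw":[10,10,10,10,10,10]}' && python3 -m inch '{"rot":[[0,0,0],[0,0,0],[0,0,0],[0,0,0]],"delta_pos":[[0,0,-0.5],[0,0,-0.5],[0,0,-0.5],[0,0,-0.5]],"jaw":[10,10,10,10]}' && python3 -m inch '{"rot":[[0,0,0],[0,0,0],[0,0,0]],"delta_pos":[[0,0,-0.5],[0,0,-0.5],[0,0,-0.5]],"jaw":[10,10,10]}'
```

```text
time: 5.9
eef_pos: [611.8, -47.8, 249.9]
eef_rot: [0.004, 1.0, 0.0, -0.0]
wrist_force: [-0.9, 3.6, -3.4]
grip_width: 0.149
grasp_force: 29.2
time: 6.3
eef_pos: [611.8, -47.8, 250.3]
eef_rot: [0.004, 1.0, 0.0, -0.0]
wrist_force: [-1.1, 4.2, -5.3]
grip_width: 0.148
grasp_force: 29.2
time: 6.6
eef_pos: [611.8, -47.8, 250.8]
eef_rot: [0.004, 1.0, 0.0, -0.0]
wrist_force: [-1.5, 3.7, -5.6]
grip_width: 0.155
grasp_force: 29.2
```

```bash
python3 -m inch '{"rot":[[0,0,0],[0,0,0],[0,0,0]],"delta_pos":[[0,0.3,-0.5],[0,0.3,-0.5],[0,0.3,-0.5]],"jaw":[10,10,10]}' 20 && python3 -m inch '{"rot":[[0,0,0],[0,0,0],[0,0,0]],"delta_pos":[[0,0.2,-0.5],[0,0.2,-0.5],[0,0.2,-0.5]],"jaw":[10,10,10]}'
python3 -c "
from h import *
for k in range(3): 
  o=get_obs();print(o['wrist_force'],o['ft_torque'],o['eef_pos']);get_image('side')"
```

```text
time: 6.9
eef_pos: [612.0, -47.8, 251.6]
eef_rot: [0.004, 1.0, -0.0, 0.0]
wrist_force: [-1.8, 4.0, -3.4]
grip_width: 0.149
grasp_force: 29.4
time: 7.2
eef_pos: [612.0, -47.7, 252.0]
eef_rot: [0.004, 1.0, -0.0, 0.0]
wrist_force: [-1.8, 2.9, -4.4]
grip_width: 0.153
grasp_force: 29.4
[-1.78159082  2.86226671 -4.40805135] [0.53617829 0.35211198 0.22831897] [612.01465065 -47.73722706 252.03869269]
[-2.44643545  3.12665912 -3.85800036] [0.52418591 0.33688552 0.25635865] [611.98489767 -47.7423314  252.01152543]
[-1.15919963  2.67146929 -4.45875261] [0.55233427 0.34579738 0.24003618] [611.97991974 -47.72492486 251.9798752 ]
```

```bash
cat > chk.py <<'E'
from h import *
import sys
f=[]
for k in range(4): f.append(get_obs()['wrist_force']); get_image('side')
f=np.mean(f,0); o=get_obs(); print(np.round(f,2),np.round(o['eef_pos'],2),round(o['time'],2))
sys.exit(int(f[2]<float(sys.argv[1])))
E
I='{"rot":[[0,0,0],[0,0,0]]'
python3 -m inch '{"rot":[[0,0,0],[0,0,0]],"delta_pos":[[0,0,-0.5],[0,0,-0.5]],"jaw":[10,10]}' >/dev/null && python3 chk.py -6.5 &&
python3 -m inch '{"rot":[[0,0,0],[0,0,0]],"delta_pos":[[0,0,-0.5],[0,0,-0.5]],"jaw":[10,10]}' >/dev/null && python3 chk.py -6.5 &&
python3 -m inch '{"rot":[[0,0,0],[0,0,0]],"delta_pos":[[0,0.1,-0.5],[0,0.1,-0.5]],"jaw":[10,10]}' >/dev/null && python3 chk.py -6.5 &&
python3 -m inch '{"rot":[[0,0,0],[0,0,0]],"delta_pos":[[0,0,-0.5],[0,0,-0.5]],"jaw":[10,10]}' >/dev/null && python3 chk.py -6.5 &&
python3 -m inch '{"rot":[[0,0,0],[0,0,0]],"delta_pos":[[0,0.1,-0.5],[0,0.1,-0.5]],"jaw":[10,10]}' >/dev/null && python3 chk.py -6.5 &&
python3 -m inch '{"rot":[[0,0,0],[0,0,0]],"delta_pos":[[0,0,-0.5],[0,0,-0.5]],"jaw":[10,10]}' >/dev/null && python3 chk.py -6.5
```

```text
[-1.13  2.69 -4.21] [611.98 -47.7  252.4 ] 7.75
[-0.95  2.41 -4.63] [611.96 -47.68 252.88] 8.15
[-0.99  2.5  -5.1 ] [611.99 -47.6  253.42] 8.55
[-1.35  1.83 -3.57] [611.98 -47.54 254.08] 8.95
[-1.51  2.01 -3.32] [611.98 -47.48 254.44] 9.35
[-1.23  1.89 -4.26] [611.97 -47.48 254.89] 9.75
```

```bash
sed -i 's/range(4)/range(3)/' chk.py
python3 -m inch '{"rot":[[0,0,0],[0,0,0]],"delta_pos":[[0,0.1,-0.5],[0,0.1,-0.5]],"jaw":[10,10]}' >/dev/null && python3 chk.py -6.5 &&
python3 -m inch '{"rot":[[0,0,0],[0,0,0]],"delta_pos":[[0,0,-0.5],[0,0,-0.5]],"jaw":[10,10]}' >/dev/null && python3 chk.py -6.5 &&
python3 -m inch '{"rot":[[0,0,0],[0,0,0]],"delta_pos":[[0,0.1,-0.5],[0,0.1,-0.5]],"jaw":[10,10]}' >/dev/null && python3 chk.py -6.5 &&
python3 -m inch '{"rot":[[0,0,0],[0,0,0]],"delta_pos":[[0,0.1,-0.5],[0,0.1,-0.5]],"jaw":[10,10]}' >/dev/null && python3 chk.py -6.5 &&
python3 -m inch '{"rot":[[0,0,0],[0,0,0]],"delta_pos":[[0,0.1,-0.5],[0,0.1,-0.5]],"jaw":[10,10]}' >/dev/null && python3 chk.py -6.5 &&
python3 -m inch '{"rot":[[0,0,0],[0,0,0]],"delta_pos":[[0,0.1,-0.5],[0,0.1,-0.5]],"jaw":[10,10]}' >/dev/null && python3 chk.py -6.5
```

```text
[-0.74  0.7  -4.17] [611.97 -47.44 255.38] 10.1
[-1.29  0.83 -3.55] [611.99 -47.32 256.06] 10.45
[-1.04  1.04 -3.41] [611.97 -47.29 256.48] 10.8
[-1.66  0.62 -3.67] [612.   -47.21 256.92] 11.15
[-1.22  0.88 -4.23] [611.99 -47.13 257.42] 11.5
[-0.78 -0.01 -4.78] [611.97 -47.08 257.89] 11.85
```

```bash
python3 -m inch '{"rot":[[0,0,0],[0,0,0]],"delta_pos":[[0,0,-0.5],[0,0,-0.5]],"jaw":[10,10]}' >/dev/null && python3 chk.py -6.5 &&
python3 -m inch '{"rot":[[0,0,0],[0,0,0]],"delta_pos":[[0,0.1,-0.5],[0,0.1,-0.5]],"jaw":[10,10]}' >/dev/null && python3 chk.py -6.5 &&
python3 -m inch '{"rot":[[0,0,0],[0,0,0]],"delta_pos":[[0,0,-0.5],[0,0,-0.5]],"jaw":[10,10]}' >/dev/null && python3 chk.py -6.5 &&
python3 -m inch '{"rot":[[0,0,0],[0,0,0]],"delta_pos":[[0,0.1,-0.5],[0,0.1,-0.5]],"jaw":[10,10]}' >/dev/null && python3 chk.py -6.5 &&
python3 -m inch '{"rot":[[0,0,0],[0,0,0]],"delta_pos":[[0,0.1,-0.5],[0,0.1,-0.5]],"jaw":[10,10]}' >/dev/null && python3 chk.py -6.5 &&
python3 -m inch '{"rot":[[0,0,0],[0,0,0]],"delta_pos":[[0,0.1,-0.5],[0,0.1,-0.5]],"jaw":[10,10]}' >/dev/null && python3 chk.py -6.5
```

```text
[-1.76 -0.52 -3.05] [611.98 -47.   258.57] 12.2
[-1.85 -0.36 -3.38] [611.99 -46.93 258.95] 12.55
[-1.58 -1.16 -4.15] [611.97 -46.86 259.4 ] 12.9
[-1.37 -1.17 -4.38] [611.98 -46.74 259.88] 13.25
[-2.05 -1.05 -3.27] [611.97 -46.67 260.56] 13.6
[-1.88 -1.91 -4.08] [611.95 -46.59 260.89] 13.95
```

Run:
```python
from h import *
import cv2
a=get_image("side")[135:235,235:335]; b=get_image("wrist")[180:384,130:400]
cv2.imwrite("pics/v1.png",np.hstack([cv2.resize(a,(400,400),interpolation=3),cv2.resize(b,(400,302),interpolation=3)[:302] if 0 else cv2.resize(b,(400,400),interpolation=3)]))
```

```text
(no output)
```

View pics/v1.png

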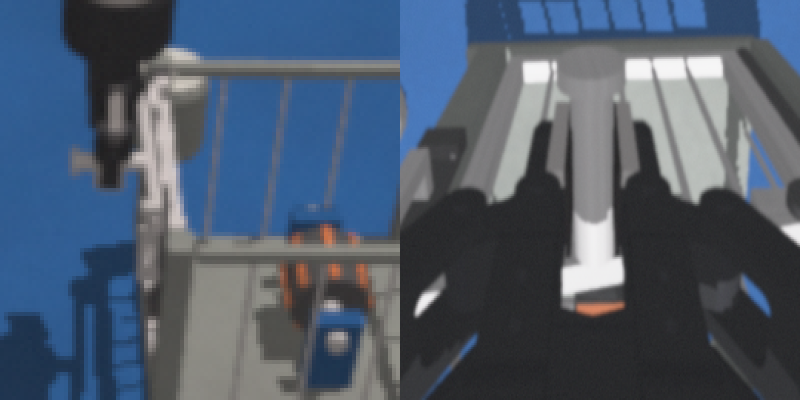

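The bar is tilted and held: in the side crop the stub sits about 4 px higher (row 175, was 179) and the fingers are around it. Still feeling upward.

```bash
python3 -m inch '{"rot":[[0,0,0],[0,0,0]],"delta_pos":[[0,0,-0.5],[0,0,-0.5]],"jaw":[10,10]}' >/dev/null && python3 chk.py -6.5 &&
python3 -m inch '{"rot":[[0,0,0],[0,0,0]],"delta_pos":[[0,0,-0.5],[0,0,-0.5]],"jaw":[10,10]}' >/dev/null && python3 chk.py -6.5 &&
python3 -m inch '{"rot":[[0,0,0],[0,0,0]],"delta_pos":[[0,0.1,-0.5],[0,0.1,-0.5]],"jaw":[10,10]}' >/dev/null && python3 chk.py -6.5 &&
python3 -m inch '{"rot":[[0,0,0],[0,0,0]],"delta_pos":[[0,0,-0.5],[0,0,-0.5]],"jaw":[10,10]}' >/dev/null && python3 chk.py -6.5 &&
python3 -m inch '{"rot":[[0,0,0],[0,0,0]],"delta_pos":[[0,0.1,-0.5],[0,0.1,-0.5]],"jaw":[10,10]}' >/dev/null && python3 chk.py -6.5 &&
python3 -m inch '{"rot":[[0,0,0],[0,0,0]],"delta_pos":[[0,0.1,-0.5],[0,0.1,-0.5]],"jaw":[10,10]}' >/dev/null && python3 chk.py -6.5
```

```text
[-0.85 -1.11 -8.18] [611.93 -46.58 261.03] 14.4
```

Finger found: contact at z about 261.0, with Fz jumping to -8. I'll lower about 1 mm below that contact and work out the swing table.

```bash
python3 -m inch '{"rot":[[0,0,0],[0,0,0],[0,0,0]],"delta_pos":[[0,0,0.7],[0,0,1.4],[0,0,1.4]],"jaw":[10,10,10]}' >/dev/null; python3 chk.py -6.5
cat > tab.py <<'E'
from h import *
import sys
np.set_printoptions(suppress=True,precision=1)
o=get_obs();r=R.from_quat(o["eef_rot"]);p=o["eef_pos"];h=np.array([656,67,p[2]])
th0=float(sys.argv[1]);v=R.from_euler('z',-th0,degrees=True).apply([-44,-113.5,0])
print("err from circle",h+v-p,"yaw",r.as_euler('zyx',degrees=True))
for t in map(float,sys.argv[2:]): print(t,r.inv().apply(h+R.from_euler('z',-t,degrees=True).apply([-44,-113.5,0])-h-v), (r.inv()*R.from_euler('z',-(t-th0),degrees=True)*r).as_rotvec(degrees=True))
E
python3 tab.py 0 1 2 3 4 5 6 7 8 9 10 11 12
```

```text
[-2.6  -2.79 -3.04] [611.93 -46.67 260.29] 14.85
err from circle [0.1 0.2 0. ] yaw [-179.5    0.   180. ]
1.0 [ 2.   0.8 -0. ] [0. 0. 1.]
2.0 [ 3.9  1.6 -0. ] [0. 0. 2.]
3.0 [ 5.9  2.4 -0. ] [0. 0. 3.]
4.0 [ 7.8  3.3 -0. ] [0. 0. 4.]
5.0 [ 9.8  4.2 -0. ] [0. 0. 5.]
6.0 [11.7  5.1 -0. ] [0. 0. 6.]
7.0 [13.6  6.1 -0. ] [0. 0. 7.]
8.0 [15.4  7.1 -0. ] [0. 0. 8.]
9.0 [17.3  8.1 -0. ] [0. 0. 9.]
10.0 [19.1  9.2 -0. ] [ 0.  0. 10.]
11.0 [20.9 10.3 -0. ] [ 0.  0. 11.]
12.0 [22.7 11.4 -0. ] [ 0.  0. 12.]
```

```bash
sed -i 's/int(f\[2\]<float(sys.argv\[1\]))/int(f[2]<float(sys.argv[1]) or f[0]>2.5)/' chk.py
python3 -m inch '{"rot":[[0,0,0],[0,0,0.5],[0,0,0.5]],"delta_pos":[[0,0,0.3],[1,0.4,0.3],[1,0.4,0.3]],"jaw":[10,10,10]}' >/dev/null; python3 chk.py -6.5 &&
python3 -m inch '{"rot":[[0,0,0.3],[0,0,0.3]],"delta_pos":[[0.6,0.2,0],[0.6,0.2,0]],"jaw":[10,10]}' >/dev/null; python3 chk.py -6.5 &&
python3 -m inch '{"rot":[[0,0,0.3],[0,0,0.3]],"delta_pos":[[0.6,0.2,0],[0.6,0.2,0]],"jaw":[10,10]}' >/dev/null; python3 chk.py -6.5
```

```text
[-2.52 -3.57 -1.75] [610.97 -46.35 259.78] 15.3
[-2.47 -4.25 -1.94] [610.38 -46.09 259.73] 15.65
[-3.01 -4.02 -2.06] [609.7  -45.84 259.69] 16.0
```

```bash
python3 -m inch '{"rot":[[0,0,0],[0,0,0.5],[0,0,0.5]],"delta_pos":[[0,0,-0.3],[1,0.4,-0.3],[1,0.4,-0.3]],"jaw":[10,10,10]}' >/dev/null; python3 chk.py -6.5 &&
python3 -m inch '{"rot":[[0,0,0.5],[0,0,0.5]],"delta_pos":[[1,0.4,0],[1,0.4,0]],"jaw":[10,10]}' >/dev/null; python3 chk.py -6.5 &&
python3 -m inch '{"rot":[[0,0,0.5],[0,0,1],[0,0,1]],"delta_pos":[[1,0.4,0],[2,0.8,0],[2,0.8,0]],"jaw":[10,10,10]}' >/dev/null; python3 chk.py -6.5
```

```text
[-2.99 -4.59 -2.65] [608.59 -45.3  259.96] 16.45
[-2.64 -4.91 -2.35] [607.56 -44.83 259.97] 16.8
[-2.93 -4.03 -2.14] [605.59 -44.   259.97] 17.25
```

The nose is passing freely. Continuing slowly out of the keeper.

```bash
python3 -m inch '{"rot":[[0,0,0.5],[0,0,1],[0,0,1.5],[0,0,2],[0,0,2.5],[0,0,3],[0,0,3]],"delta_pos":[[0.9,0.4,0],[1.9,0.9,0],[2.8,1.4,0],[3.7,1.9,0],[4.7,2.3,0],[5.6,2.8,0],[5.6,2.8,0]],"jaw":[10,10,10,10,10,10,10]}' >/dev/null; python3 chk.py -6.5 && 
python3 -m inch '{"rot":[[0,0,0.5],[0,0,1],[0,0,1.5],[0,0,2],[0,0,3],[0,0,4],[0,0,4]],"delta_pos":[[0.9,0.5,0],[1.8,1,0],[2.7,1.5,0],[3.7,2,0],[5.5,3,0],[7.3,4.1,0],[7.3,4.1,0]],"jaw":[10,10,10,10,10,10,10]}' >/dev/null; python3 chk.py -6.5; python3 tab.py 10.2 14 18 22 27 32 37 42 47 52
```

```text
[-3.74 -5.26 -1.46] [599.84 -41.17 259.88] 18.1
[-5.81 -6.47 -1.55] [592.3  -36.79 259.63] 18.95
err from circle [ 0.3 -0.1  0. ] yaw [-169.4   -0.2  179.9]
14.0 [7.4 3.1 0. ] [-0.   0.   3.8]
18.0 [15.1  6.9  0. ] [-0.   0.   7.8]
22.0 [22.4 11.2  0. ] [-0.   0.  11.8]
27.0 [31.1 17.3  0. ] [-0.   0.  16.8]
32.0 [39.2 24.2  0.1] [-0.1  0.1 21.8]
37.0 [46.7 31.7  0.1] [-0.1  0.1 26.8]
42.0 [53.5 39.8  0.1] [-0.1  0.1 31.8]
47.0 [59.6 48.5  0.1] [-0.1  0.1 36.8]
52.0 [64.9 57.7  0. ] [-0.1  0.1 41.8]
```

```bash
python3 -m inch '{"rot":[[0,0,0],[0,0,2],[0,0,3.8],[0,0,7.8],[0,0,11.8],[0,0,11.8]],"delta_pos":[[0,-0.7,0],[3.9,0.8,0],[7.4,2.4,0],[15.1,6.2,0],[22.4,10.5,0],[22.4,10.5,0]],"jaw":[10,10,10,10,10,10]}' >/dev/null; python3 chk.py -8; python3 tab.py 22 26 30 34 38 42 46 50
```

```text
[-5.24 -4.41 -1.5 ] [571.84 -21.22 259.66] 19.7
err from circle [ 0.8 -0.5  0. ] yaw [-157.6   -0.2  180. ]
26.0 [7.8 3.3 0. ] [-0.  0.  4.]
30.0 [15.4  7.1  0. ] [-0.  0.  8.]
34.0 [22.7 11.5  0.1] [-0.  0. 12.]
38.0 [29.7 16.3  0.1] [-0.1  0.  16. ]
42.0 [36.3 21.6  0.1] [-0.1  0.  20. ]
46.0 [42.6 27.4  0.1] [-0.1  0.  24. ]
50.0 [48.4 33.6  0.1] [-0.1  0.1 28. ]
```

```bash
python3 -m inch '{"rot":[[0,0,2],[0,0,4],[0,0,8],[0,0,12],[0,0,16],[0,0,20],[0,0,24],[0,0,28],[0,0,28]],"delta_pos":[[3.9,1.0,0],[7.8,2.8,0],[15.4,6.4,0],[22.7,10.6,0],[29.7,15.3,0],[36.3,20.5,0],[42.6,26.2,0],[48.4,32.2,0],[48.4,32.2,0]],"jaw":[10,10,10,10,10,10,10,10,10]}' >/dev/null; python3 chk.py -8; python3 tab.py 50 54 58 62 66 70 73 75.5
```

```text
[-5.33 -1.1  -1.68] [540.06  28.03 259.81] 20.75
err from circle [ 0.7 -0.3  0. ] yaw [-129.8   -0.1 -179.9]
54.0 [7.8 3.3 0. ] [-0.  0.  4.]
58.0 [15.4  7.2  0. ] [-0.  0.  8.]
62.0 [22.7 11.5  0. ] [-0.  0. 12.]
66.0 [29.6 16.4  0.1] [-0.  0. 16.]
70.0 [36.2 21.8  0.1] [-0.  0. 20.]
73.0 [40.9 26.1  0.1] [-0.1  0.  23. ]
75.5 [44.7 29.8  0.1] [-0.1  0.  25.5]
```

```bash
python3 -m inch '{"rot":[[0,0,2],[0,0,4],[0,0,8],[0,0,12],[0,0,16],[0,0,20],[0,0,23],[0,0,24.5],[0,0,25.5],[0,0,25.5]],"delta_pos":[[3.9,1.3,0],[7.8,3.0,0],[15.4,6.8,0],[22.7,11.1,0],[29.6,16,0],[36.2,21.3,0],[40.9,25.5,0],[43.2,27.8,0],[44.7,29.3,0],[44.7,29.3,0]],"jaw":[10,10,10,10,10,10,10,10,10,10]}' >/dev/null; python3 chk.py -8; python3 tab.py 75.5 76.5
python3 - <<'E'
from h import *
import cv2
a=get_image("top")[95:225,180:310]; b=get_image("wrist")
cv2.imwrite("pics/v2.png",np.hstack([cv2.resize(a,(400,400),interpolation=3),cv2.resize(b,(400,400),interpolation=3)]))
E
```

```text
[-5.08  1.8  -2.16] [534.3   81.82 259.82] 21.9
err from circle [ 0.8 -0.6  0. ] yaw [-104.3   -0.1 -179.8]
76.5 [2.  0.8 0. ] [-0.  0.  1.]
```

View pics/v2.png

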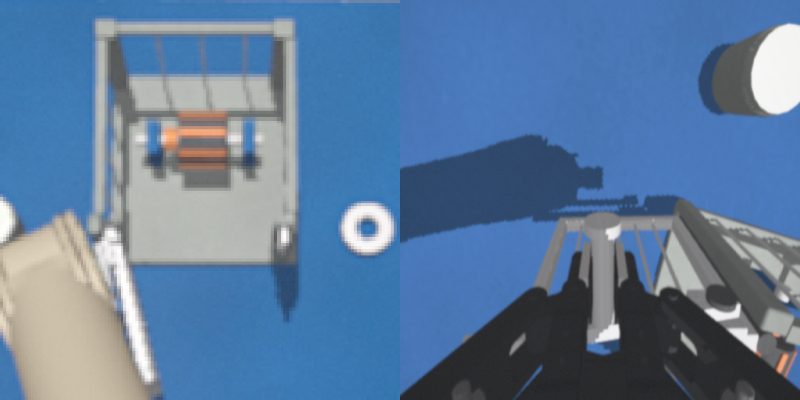

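The gate stands open at about 75° in the top crop (hinge (108,235), free end (155,390)), with the stub still in the fingers. I'll nudge a degree and a half towards the stop, then lower the bar along its arc.

```bash
python3 -m inch '{"rot":[[0,0,0.5],[0,0,1],[0,0,1.5],[0,0,1.5],[0,0,1.5]],"delta_pos":[[1,0.1,0],[2,0.5,0],[3,0.9,0],[3,0.9,0],[3,0.9,0]],"jaw":[10,10,10,10,10]}' >/dev/null; python3 chk.py -8;python3 -m inch '{"rot":[[0,0,0],[0,0,0],[0,0,0],[0,0,0],[0,0,0],[0,0,0],[0,0,0],[0,0,0],[0,0,0],[0,0,0]],"delta_pos":[[0,-0.2,1],[0,-0.5,2.5],[0,-0.8,4.5],[0,-1,6.5],[0,-1.2,8.5],[0,-1.4,10.5],[0,-1.5,12],[0,-1.5,13],[0,-1.6,14],[0,-1.6,14]],"jaw":[10,10,10,10,10,10,10,10,10,10]}' >/dev/null; python3 chk.py -8
```

```text
[-5.16  1.69 -1.88] [534.62  84.52 259.84] 22.65
[-5.37  1.56  0.17] [533.51  84.3  246.3 ] 23.8
```

```bash
python3 -m inch '{"rot":[[0,0,0],[0,0,0],[0,0,0]],"delta_pos":[[0,0,0.5],[0,0,1],[0,0,1]],"jaw":[10,10,10]}' >/dev/null; python3 chk.py -8;python3 -m inch '{"rot":[[0,0,0],[0,0,0],[0,0,0],[0,0,0],[0,0,0],[0,0,0]],"delta_pos":[[0,0,0],[0,0,0],[0,0,0],[0,0,0],[0,0,0],[0,0,0]],"jaw":[16,20,26,34,45,45]}'; python3 chk.py -8
```

```text
[-5.51  1.73  1.11] [533.51  84.3  245.41] 24.25
time: 24.85
eef_pos: [534.0, 82.6, 245.1]
eef_rot: [0.625, 0.781, 0.0, 0.0]
wrist_force: [0.7, -0.1, 0.4]
grip_width: 0.527
grasp_force: 0.0
[ 0.05 -0.12  0.27] [533.82  82.7  245.04] 25.0
```

```bash
python3 -m inch '{"rot":[[0,0,0],[0,0,0],[0,0,0],[0,0,0],[0,0,0],[0,0,0],[0,0,0],[0,0,0]],"delta_pos":[[0,0,-5],[0,0,-20],[0,0,-40],[0,0,-65],[0,0,-90],[0,0,-115],[0,0,-130],[0,0,-130]],"jaw":[45,45,45,45,45,45,45,45]}'; python3 chk.py -8
python3 - <<'E'
from h import *
import cv2
np.set_printoptions(suppress=True,precision=1)
# expected stub/bar pixels for gate angles, latch down
for d in (71.6,75,77.35):
    h=np.array([656,67,0]);f=lambda a,b:h+R.from_euler('z',-d,degrees=True).apply([a,b,0])+[0,0,195]
    print(d,[proj("wrist",f(*q))*1.5625 for q in ((-20,-30),(-20,-115),(-68,-115),(-20,-202))])
cv2.imwrite("pics/w3.png",cv2.resize(get_image("wrist"),(800,600),interpolation=3))
E
```

```text
time: 25.8
eef_pos: [534.7, 83.1, 377.5]
eef_rot: [0.625, 0.781, 0.002, 0.002]
wrist_force: [-0.2, 0.0, -0.8]
grip_width: 0.528
grasp_force: 0.0
[ 0.19 -0.25 -0.82] [533.22  82.47 374.25] 25.95
71.6 [array([550.4, 334.4]), array([406.5, 347.7]), array([397.9, 269.4]), array([262.1, 361.2])]
75 [array([552.5, 331.4]), array([407.7, 337. ]), array([404.2, 257. ]), array([260.7, 342.6])]
77.35 [array([554.1, 329.4]), array([408.9, 329.4]), array([409.1, 248.6]), array([260.5, 329.5])]
```

View pics/w3.png

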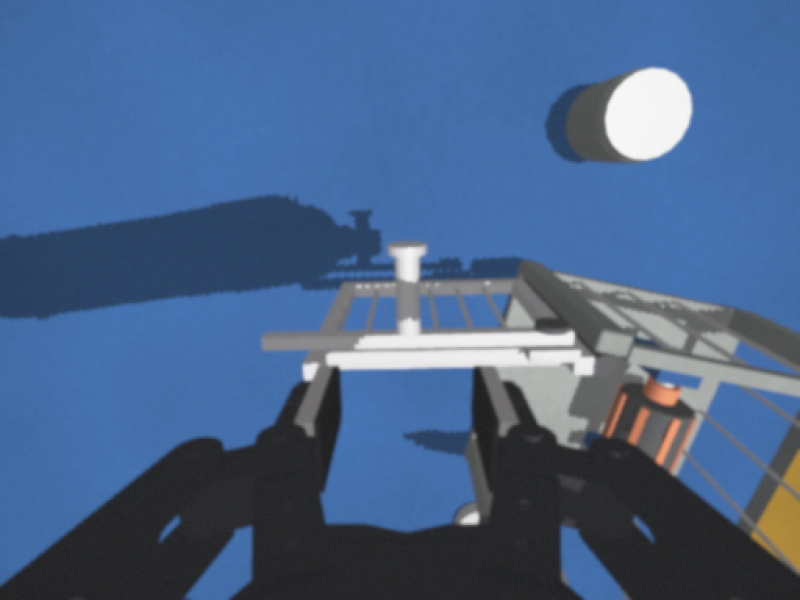

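The picture shows the stub base at (408,333), bar tip at (263,334) and flange at (407,246). That matches the prediction for the gate at about 77° (1.34 rad) with the bar level, and the robot is clear. Handing in.

```bash
python3 -c "
from cell import *
print(sign_off())"
```

```text
the job is handed in; nothing more can be done
None
```

I handed the job in with the gate standing at about 1.34 rad against its 1.35 stop, the latch bar back down on its rest and the arm clear; the judge's verdict was not shown. The final angle and level bar are read from the last wrist picture. The can, bearing and hammer were not touched.

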